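Load a sample tin into the counting cave and shut its shield door

TASK

Load the counting cave by pushing only, with nothing picked up: push the cave's hinged shield door open, push the flat round sample tin that stands to the right of the cave, beside the keyboard, along the desk and between the cave's walls until it rests against both faces of the white vee stop in front of the detector, then push the door fully shut behind it. The tin stays flat on the desk all the way and is not jammed hard into the stop, and the other loose things on the desk stay where they are.

Things in the scene. Friction and masses are not known exactly. Their poses are not given: they have to be found in the camera images.
- counting_cave: Low grey shield fixed to the desk, open on top. Origin: on the desk, under the centre of a seated tin. Own +x runs into the cave to the detector, +y left looking in, z up. Two walls, 55 mm high (59 at screw heads), at y = +-37 to +-62 mm leave a 74 mm wide channel; its floor is the desk. They end at the mouth in round noses at x = -41 mm. Mouth faces the robot's right, more or less.
- cave_mouth (a point): middle of the cave's mouth, on the desk, at cave x = -41, y = 0 mm: the tin enters here, moving along cave +x
- vee_stop (a point): bottom of the white plastic vee stop in the channel, on the desk, at cave x = 38, y = 0 mm. The 90 degree vee, 32 mm high, meets the seated tin's rim at 45 degrees either side of cave +x. The round aluminium detector, up to 59 mm high, begins behind it and reaches back to cave x = 203 mm.
- shield_door (a joint): The cave's upright door on a vertical hinge. 0 rad = shut: it then runs from the hinge along cave +y across the mouth. Grows as the free end swings outward, anticlockwise seen from above; stop at 1.7 rad; mouth clear for the tin from about 1.45 rad. Shut, its inner face is 8 mm behind a seated tin: it closes only on a tin that is home. Stays where it is left; moves with 1 to 2 N at the free end.
- door_hinge (a point): point on the door's hinge axis, 28 mm above the desk, at cave x = -48, y = -64 mm. From it the door's 14 mm thick panel (7 mm either side of the axis) runs from 10 to 124 mm, standing 3 to 53 mm above the desk; beyond it is the steel finger flange.
- door_edge (a point): free end of the door's steel finger flange, 160 mm from the hinge axis, 28 mm above the desk. The flange spans 124 to 160 mm from the axis, is 6 mm thick and level with the panel's inner face. Shut, it stands 34 mm beyond the outside of the cave's wall at y = +62 mm: a fingertip behind it, beside that wall, can push the door open.
- tin: Flat round pale grey sample tin with a closed slip lid (lid fixed), 66 mm across, 24 mm high, about 0.08 kg, standing on the desk to the right of the cave, beside the keyboard (not the like tin at the far left end of the desk). Origin: centre of its underside, z up. To be pushed only.
- pot_dark: bystander: dark sample pot with white screw cap, 56 mm across, 60 mm high; origin: centre of its underside
- pot_yellow: bystander: yellow sample pot with white screw cap, 50 mm across, 54 mm high; origin: centre of its underside
- pot_pale: bystander: part-filled pale sample pot with white screw cap, 50 mm across, 54 mm high; origin: centre of its underside
- check_source: bystander: small round disc, 25 mm across, 7 mm high; origin: centre of its underside
- tweezers: bystander: steel tweezers lying flat near the front edge of the desk, 131 mm long, 10 mm high; origin: centre of the underside

How it is judged:
By the outcome, as a careful person would: the job done as asked, in the order asked, and still so for the second after the job is handed in, with the robot touching nothing.
It also fails if it takes over 72 s, if anything falls off the work surface, if the arm or the gripper's body presses on something with over 40 N, if the wrist force passes 120 N, or if a joint passes its speed limit or range.

ROBOT

A 7-joint arm with a two-finger parallel gripper is mounted at the origin on a cart in front of the work surface, level with it; the furniture and walls round the work are solid. World frame = base frame: x ahead of the robot, y to its left, z up, the work surface at z = 0. Lengths are in m, angles in rad, forces in N, time in s.
With the tool pointing down it reaches from about 0.425 to 0.925 m from the base axis. Payload 6.8 kg.
Tool frame: the origin (TCP) lies on the front face of the gripper's body, between the roots of the fingers; the fingertips stand 73 mm ahead of it and the grasp point (between the pads) lies r.pinch_z ahead of it (r.pinch_z is the distance from the TCP to the grasp point, in m); z points along the fingers, y is the direction in which the jaws open and shut (so a half turn about z gives the same grasp; the last joint's range is limited). The gripper opens to 85 mm and grips with 20 to 120 N. Pads are 22 mm wide; open, the fingers measure 114 mm over their backs; the gripper's body (76 mm by 85 mm) begins 54 mm behind the grasp point. The pads swing forward as they close: fully open they stand 13 mm farther back than shut.
Start: joints at [1.097, 0.477, 0.022, 1.555, -0.011, 1.109, -0.083], TCP at [0.241, -0.63, 0.304] pointing down, gripper open.
Joint ranges: [-2.96, 2.96], [-0.34, 2.1], [-1.41, 1.46], [0.24, 2.44], [-1.37, 4.51], [0.17, 1.92], [-2.96, 2.96]. Speed limits (rad/s): [2.39, 2.39, 3.14, 3.14, 3.14, 3.14, 3.14].

INTERFACE

Orientations are given as a rotation vector (axis times angle).
In Python, from bench import readout, grab_frame, r, search_frame, masks_of, tip_of gives the robot as it stands.
- The arm moves only by the tool step_arm, never from a script. Its argument "commands" is a list of rows, each a list of 7 numbers: the shift along the tool's x, y, z as a fraction of full scale, then the turn, a rotation vector about the tool's x, y, z as a fraction of full scale, then the gripper's target within -1 to 1 (shut at 1, half-way at 0, fully open at -1). In form: [[tx, ty, tz, ax, ay, az, hand], ...]. A call has exactly 10 rows; each row is the pose to reach, as a shift and turn from the pose measured when the call began, along the tool's axes at that moment, turning the shorter way round; what a row does not reach only later rows make up. Full scale, the value 1, is 500 mm for a shift and 360 degrees for a turn. A row lasts 1/8 s, in which the tool goes at most 62.5 mm and 10.7 degrees, less where a joint would pass 70% of its speed; a pose out of reach is approached as far as the arm can. A call with a number of a shift or a turn outside -1 to 1 is refused whole. A call with a gripper value outside its range is refused whole. The fingers move at their own pace and stop on an object; "newtons" is the grip in N (left out, the last holds). Time passes only in rows, so rows that repeat a pose let the fingers close, or fill a call up. It gives the time, the measured TCP pose, the force and the opening at its end, in the units of the state.
- readout.get_obs(): the state, without advancing time (a new reading comes with each control period).
- grab_frame(name): name is "scene" or "top" or "wrist"; returns a dict with "img" (420x560x3 uint8, red, green, blue), "K" (3x3 intrinsics, pixels), "world_to_cam" (4x4, takes a point from world to camera coordinates). Camera axes: x right, y down, z forward; pixel columns grow to the right and rows downward; lengths in m; the calibration is good to about 2 mm. The wrist camera is an equidistant fisheye: a pixel r from the principal point sees the ray r / f radians off the axis. A picture is of the moment at which its call begins. There is no depth.
- r.hand_in(): hands the job in, once; it reports no verdict.
Trained networks look in a picture, given as the dict that the camera call returned (one of the last four; its "shot" number tells which), for a name from the list of things; names that differ only in an ending like _2 or _b are one class to them, and where a whole thing is asked for, a point or a joint stands for the part that bears it (a point fixed in the world has none). Each returns a list of dicts, best first, with "p" (0 to 1); they miss things now and then, are a little off and sometimes report something else, mostly with a low value. They report only what shows in the picture. A call takes as long as a camera call.
- search_frame(thing, picture): "extent" ([centre column, centre row, width, height] in pixels, round what is visible of it).
- masks_of(thing, picture): "pixels" (420x560 bool, what is visible of it) and "extent" ([centre column, centre row, width, height] in pixels, round what is visible of it).
- tip_of(thing, picture): "point" ([column, row] in pixels: a listed point, or the origin of a listed thing).
The state is a dict: "clock": time; "joints": joint angles; "qvel": joint speeds; "tau": joint torques, N m; "tcp_pos": TCP position; "orientation": TCP orientation; "contact_force": force on the tool from outside, world axes, zero at the start; "moment": the same for the moment, N m; "grip_width": finger opening in m.
Only numpy, scipy, OpenCV 4.12 (cv2) and the standard library are available. Lean on these libraries where they do the work, as an engineer would, in place of code of your own. Each camera call takes 0.05 s, during which the arm holds its last target. There are 200 camera calls.

## Working session

There is one attempt and no reset: what is moved stays moved. The work goes in short steps, Python scripts to look and compute and a tool call to move; the robot and the scene stay as the last step left them, time stands still between calls to the robot, and variables do not carry over. Pictures are saved under pics/ and viewed, about 8 in all and at most 12, crops included, and the job is handed in when it is done.

Besides the shell and the picture viewer there is one more tool, called after "Request:" as name([rows], argument=value, ...), one row to a line, values as JSON. step_arm: Moves the arm, as the interface text tells. Its arguments: {"type":"object","properties":{"commands":{"type":"array"},"newtons":{"type":"number"}},"required":["commands"]}

```bash
mkdir -p pics; ls; cat > h.py <<'E'
import numpy as np,cv2
from bench import *
def toz(f,uv,z=0.):
    K,T=f["K"],f["world_to_cam"]
    d=np.linalg.inv(K)@np.array([uv[0],uv[1],1.]);R,t=T[:3,:3],T[:3,3]
    c=-R.T@t;d=R.T@d
    return (c+d*(z-c[2])/d[2]).round(4)
def proj(f,p):
    q=f["world_to_cam"][:3,:3]@np.array(p)+f["world_to_cam"][:3,3];q=f["K"]@q
    return (q[:2]/q[2]).round(1)
def save(f,n):cv2.imwrite("pics/"+n,f["img"][:,:,::-1])
E
python3 - <<'E'
from h import *
o=readout.get_obs();print({k:np.round(v,3) for k,v in o.items()},r.pinch_z)
Z=dict(cave_mouth=0,vee_stop=0,door_hinge=.028,door_edge=.028,tin=0,counting_cave=0,pot_dark=0,pot_yellow=0,pot_pale=0,check_source=0,tweezers=0)
for c in ["top","scene"]:
    f=grab_frame(c);save(f,c+"1.png")
    print(c,-f["world_to_cam"][:3,:3].T@f["world_to_cam"][:3,3])
    for n,z in Z.items():
        for d in tip_of(n,f)[:2]: print(n,round(d["p"],2),np.round(d["point"],1),toz(f,d["point"],z))
E
```

```text
pics
{'clock': np.float64(0.0), 'joints': array([ 1.097,  0.478,  0.022,  1.556, -0.011,  1.109, -0.083]), 'qvel': array([ 0.002, -0.   ,  0.   ,  0.   ,  0.001, -0.002,  0.   ]), 'tau': array([-1.0000e-03, -5.9645e+01,  1.6080e+00, -2.8120e+01,  1.2000e-02,
        9.0000e-03,  0.0000e+00]), 'tcp_pos': array([ 0.241, -0.63 ,  0.303]), 'orientation': array([-3.087e+00, -5.710e-01,  1.000e-03]), 'contact_force': array([-0.17 ,  0.047, -0.979]), 'moment': array([ 0.044, -0.035, -0.011]), 'grip_width': np.float64(0.085)} 0.0539
top [0.4691484  0.18901853 0.93812631]
vee_stop 0.72 [240.9 207.5] [0.5197 0.2855 0.    ]
door_hinge 0.83 [280.  185.3] [0.5713 0.1895 0.028 ]
door_edge 0.76 [272.5 252.9] [0.4108 0.2072 0.028 ]
tin 0.98 [400.  192.4] [ 0.5568 -0.1061  0.    ]
counting_cave 0.68 [254.9 210.8] [0.5116 0.2511 0.    ]
pot_dark 0.97 [374.  148.5] [ 0.6663 -0.044   0.    ]
pot_yellow 0.71 [404.3 149. ] [ 0.665  -0.1193  0.    ]
pot_yellow 0.57 [252.7 212.5] [0.5074 0.2564 0.    ]
pot_pale 0.56 [170.1 255. ] [0.4041 0.4568 0.    ]
check_source 0.63 [398.4 262.4] [ 0.3859 -0.0983  0.    ]
tweezers 0.54 [322.7 268.3] [0.3719 0.0859 0.    ]
scene [-0.13126796  0.80265134  0.52680797]
cave_mouth 0.96 [267.8 240.9] [0.5105 0.2066 0.    ]
vee_stop 0.91 [237.3 251.7] [0.5279 0.2859 0.    ]
door_hinge 0.95 [256.8 225.6] [0.5462 0.2069 0.028 ]
door_hinge 0.19 [213.1 311.5] [0.3763 0.4688 0.028 ]
door_edge 0.58 [301.7 250.6] [0.3939 0.2175 0.028 ]
tin 0.78 [331.7 195. ] [ 0.5566 -0.0919  0.    ]
counting_cave 0.65 [253.2 250.9] [0.5037 0.2593 0.    ]
pot_dark 0.72 [295.9 190.5] [ 0.654  -0.0474  0.    ]
pot_yellow 0.66 [310.2 179.5] [ 0.6762 -0.1369  0.    ]
pot_pale 0.8 [217.2 313.3] [0.3953 0.4479 0.    ]
check_source 0.38 [387.3 214. ] [ 0.3771 -0.0955  0.    ]
tweezers 0.74 [342.  243.4] [0.3753 0.0992 0.    ]
```

View pics/top1.png

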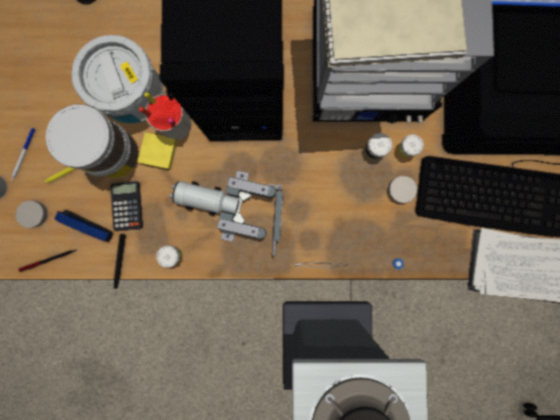

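View pics/scene1.png

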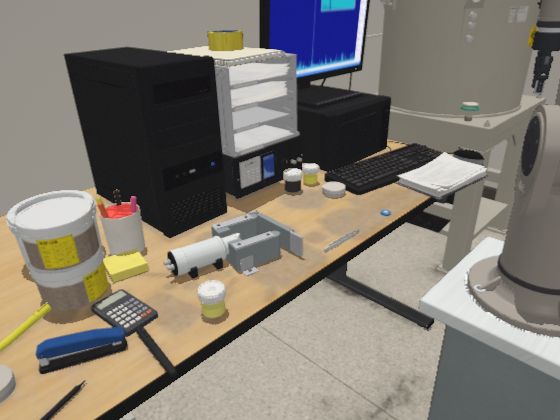

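```bash
python3 - <<'E'
from h import *
im=cv2.imread("pics/top1.png")[160:275,165:330];cv2.imwrite("pics/c1.png",cv2.resize(im,None,fx=4.8,fy=4.8,interpolation=cv2.INTER_CUBIC))
f=grab_frame("top");K,T=f["K"],f["world_to_cam"];print(K,T)
for n in ["tin","counting_cave","shield_door","pot_dark","pot_yellow","check_source"]:
    for d in masks_of(n,f)[:2]:
        m=d["pixels"];c=np.argwhere(m).mean(0)[::-1];print(n,d["p"],np.round(d["extent"],1),c.round(1),m.sum(),toz(f,c,.024))
E
```

```text
[[382.66049635   0.         280.96917285]
 [  0.         382.66049635 200.43881047]
 [  0.           0.           1.        ]] [[-5.08471839e-04 -9.99997876e-01  1.99715224e-03  1.87383095e-01]
 [-9.97390485e-01  3.62961754e-04 -7.21947924e-02  5.35583380e-01]
 [ 7.21939142e-02 -2.02864966e-03 -9.97388552e-01  9.02190231e-01]
 [ 0.00000000e+00  0.00000000e+00  0.00000000e+00  1.00000000e+00]]
tin 0.59 [403.4 191.3  25.9  23.8] [401.7 189.2] 640 [ 0.5623 -0.1027  0.024 ]
counting_cave 0.87 [225.6 216.8 110.3  86. ] [229.9 204.6] 3776 [0.5254 0.3093 0.024 ]
counting_cave 0.46 [278.6 222.8  16.2  65.4] [277.  218.6] 354 [0.4919 0.1968 0.024 ]
shield_door 0.61 [276.6 221.9  10.2  66.7] [276.9 218.8] 357 [0.4914 0.1968 0.024 ]
shield_door 0.32 [226.2 213.8 113.   82.7] [229.6 204.3] 3547 [0.5262 0.31   0.024 ]
pot_dark 0.86 [378.6 144.7  31.1  27.8] [378.1 145.2] 551 [ 0.6694 -0.048   0.024 ]
pot_yellow 0.63 [168.6 258.2  25.7  23.4] [167.9 256. ] 407 [0.4035 0.4551 0.024 ]
pot_yellow 0.58 [410.5 144.9  26.2  20. ] [409.6 146.1] 423 [ 0.6672 -0.1245  0.024 ]
```

View pics/c1.png

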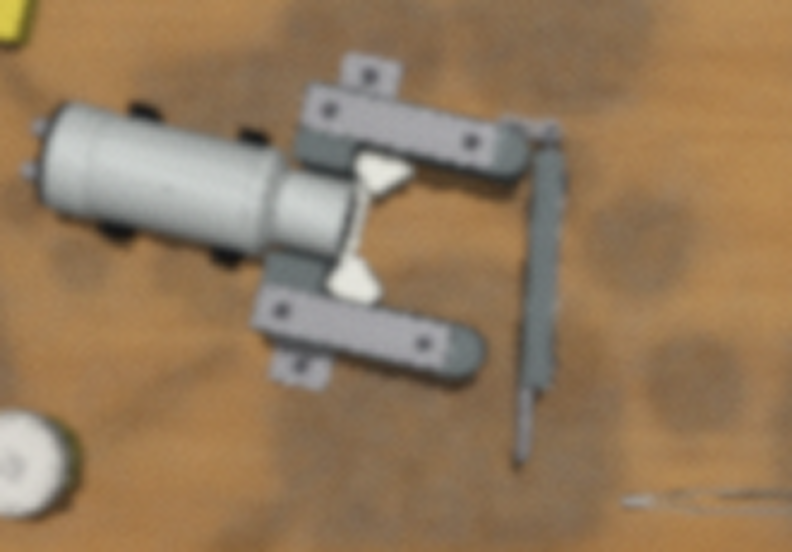

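```bash
cat >> h.py <<'E'
def c2w(O,a,x,y):
    e=np.array([np.cos(a),np.sin(a)]);n=np.array([-e[1],e[0]]);return np.array(O)+x*e+y*n
def w2c(O,a,p):
    e=np.array([np.cos(a),np.sin(a)]);n=np.array([-e[1],e[0]]);d=np.array(p)[:2]-O;return np.array([d@e,d@n])
def Rt():
    from scipy.spatial.transform import Rotation as Q
    return Q.from_rotvec(readout.get_obs()["orientation"])
E
python3 - <<'E'
from h import *
f=grab_frame("top");C=lambda u,v,z:toz(f,(u/4.8+165-.4,v/4.8+160-.4),z)
n1,n2=C(528,153,.055),C(485,353,.055);s=[C(329,110,.057),C(471,143,.057),C(281,311,.057),C(424,344,.057)]
print(n1,n2,np.linalg.norm(n1-n2),*s)
e=(s[0]-s[1]+s[2]-s[3])[:2];a1=np.arctan2(e[1],e[0]);g=(n2-n1)[:2];g2=(s[2]+s[3]-s[0]-s[1])[:2]
a2=np.arctan2(g[1],g[0])-np.pi/2;a3=np.arctan2(g2[1],g2[0])-np.pi/2
a=np.mean([a1,a2,a3]);M=((n1+n2)/2)[:2];O=M+.041*np.array([np.cos(a),np.sin(a)])
print(np.degrees([a1,a2,a3,a]),M,O)
print("vee",c2w(O,a,.038,0),"vee px",proj(f,[*c2w(O,a,.038,0),0]),"hinge",c2w(O,a,-.048,-.064))
h=C(549,133,.053);d=C(519,462,.045)
H=c2w(O,a,-.048,-.064);print("hinge img",h,"edge",d,"angle",np.arctan2(*(d-[*H,0])[1::-1])-a-np.pi/2, np.linalg.norm(d[:2]-H))
print("edge cave",w2c(O,a,d))
for n,p in dict(tin=(.56,-.1027),dark=(.665,-.046),yel=(.667,-.125),src=(.38,-.097),tw1=C(625,500,.005)[:2]).items(): print(n,w2c(O,a,p))
E
```

```text
[0.5539 0.202  0.055 ] [0.4577 0.2225 0.055 ] 0.09836000203334681 [0.5746 0.298  0.057 ] [0.5586 0.2294 0.057 ] [0.4778 0.3201 0.057 ] [0.462  0.2516 0.057 ]
[76.94130424 77.97033787 77.09845549 77.3366992 ] [0.5058  0.21225] [0.51478807 0.25225268]
vee [0.52311848 0.28932834] vee px [239.3 206.1] hinge [0.56670866 0.19139011]
hinge img [0.5638 0.1918 0.053 ] edge [0.4051 0.2064 0.045 ] angle 0.12840398079325643 0.16230420860964737
edge cave [-0.06878329  0.09696804]
tin [-0.3364071  -0.12192534]
dark [-0.25806808 -0.21194139]
yel [-0.33470797 -0.23121122]
src [-0.37030558  0.05494575]
tw1 [-0.12488282  0.10670672]
```

```bash
cat >> h.py <<'E'
from scipy.spatial.transform import Rotation as Q
O=np.array([.5148,.2523]);A=np.radians(77.1)
def cw(x,y,z,yaw,hand,frame="c"):
    p=c2w(O,A,x,y) if frame=="c" else (x,y); return [*p,z,yaw,hand]
def plan(wps):  # wps: world x,y,z,yaw(deg),hand
    o=readout.get_obs();R=Q.from_rotvec(o["orientation"]);p=o["tcp_pos"]
    x=R.as_matrix()[:,0];print("at",p.round(4),"cave",w2c(O,A,p).round(4),"yaw",np.degrees(np.arctan2(x[1],x[0])).round(1),"F",o["contact_force"].round(1),"w",round(o["grip_width"],4),"t",round(o["clock"],2))
    for w in wps:
        c,s=np.cos(np.radians(w[3])),np.sin(np.radians(w[3]))
        G=Q.from_matrix(np.array([[c,s,0],[s,-c,0],[0,0,-1.]]))
        d=R.inv().apply(np.array(w[:3])-p)/.5;t=(R.inv()*G).as_rotvec()/(2*np.pi)
        print([*[round(float(v),4) for v in d],*[round(float(v),4) for v in t],w[4]])
E
python3 - <<'E'
from h import *
print(cw(-.04,.088,.22,77.1,1),readout.get_obs()["joints"].round(2))
plan([[.42,-.3,.26,77.1,1],[.5,-.05,.24,77.1,1],cw(-.04,.088,.2,77.1,1)])
E
```

```text
[np.float64(0.4200910102707345), np.float64(0.23295556244131488), 0.22, 77.1, 1] [ 1.1   0.48  0.02  1.56 -0.01  1.11 -0.08]
at [ 0.2415 -0.6303  0.3039] cave [-0.9214  0.0694] yaw 21.0 F [-0.3  0.5 -0.2] w 0.0855 t 1.6
[0.5698, -0.4892, 0.0878, 0.0, -0.0, -0.156, 1]
[0.898, -0.8989, 0.1278, 0.0, -0.0, -0.156, 1]
[0.9512, -1.4846, 0.2078, 0.0, -0.0, -0.156, 1]
```

Request:
step_arm([
  [0.12, -0.1, 0.02, 0, 0, -0.029, 1],
  [0.23, -0.2, 0.035, 0, 0, -0.058, 1],
  [0.34, -0.29, 0.05, 0, 0, -0.087, 1],
  [0.45, -0.39, 0.07, 0, 0, -0.116, 1],
  [0.57, -0.49, 0.088, 0, 0, -0.145, 1],
  [0.63, -0.57, 0.1, 0, 0, -0.156, 1],
  [0.7, -0.65, 0.11, 0, 0, -0.156, 1],
  [0.77, -0.73, 0.12, 0, 0, -0.156, 1],
  [0.84, -0.82, 0.125, 0, 0, -0.156, 1],
  [0.898, -0.9, 0.128, 0, 0, -0.156, 1],
])

```text
clock: 2.85
tcp_pos: [0.4959, -0.0633, 0.2408]
orientation: [2.457, 1.957, 0.001]
contact_force: [1.2, -0.5, 0.3]
grip_width: -0.0002
```

```bash
python3 - <<'E'
from h import *
plan([cw(-.04,.088,.2,77.1,1),cw(-.04,.088,.13,77.1,1)])
E
```

```text
at [ 0.4959 -0.0633  0.2408] cave [-0.3119 -0.052 ] yaw 77.1 F [ 1.2 -0.5  0.3] w -0.0002 t 2.85
[0.5437, -0.2802, 0.0813, 0.0001, 0.0, -0.0, 1]
[0.5437, -0.2803, 0.2213, 0.0001, 0.0, -0.0, 1]
```

Request:
step_arm([
  [0.11, -0.056, 0.016, 0, 0, 0, 1],
  [0.22, -0.112, 0.032, 0, 0, 0, 1],
  [0.33, -0.168, 0.05, 0, 0, 0, 1],
  [0.43, -0.22, 0.066, 0, 0, 0, 1],
  [0.544, -0.28, 0.081, 0, 0, 0, 1],
  [0.544, -0.28, 0.12, 0, 0, 0, 1],
  [0.544, -0.28, 0.17, 0, 0, 0, 1],
  [0.544, -0.28, 0.2, 0, 0, 0, 1],
  [0.544, -0.28, 0.2, 0, 0, 0, 1],
  [0.544, -0.28, 0.2, 0, 0, 0, 1],
])

```text
clock: 4.1
tcp_pos: [0.4208, 0.2332, 0.1413]
orientation: [2.457, 1.956, 0.003]
contact_force: [0.1, -0.4, 0.5]
grip_width: 0.0
```

```bash
python3 - <<'E'
from h import *
plan([cw(-.04,.088,.088,77.1,1)])
f=grab_frame("wrist");save(f,"w1.png");print(f["K"])
E
```

```text
at [0.4208 0.2332 0.1413] cave [-0.0396  0.0874] yaw 77.1 F [ 0.1 -0.4  0.5] w 0.0 t 4.1
[-0.0008, -0.0015, 0.1066, 0.0003, -0.0001, -0.0001, 1]
[[325.1922621    0.         277.16282839]
 [  0.         325.1922621  209.97402122]
 [  0.           0.           1.        ]]
```

View pics/w1.png

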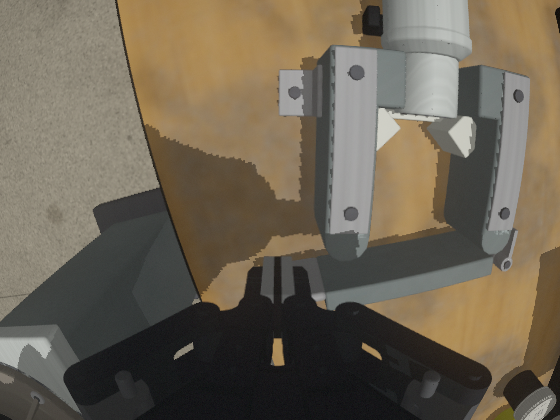

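```bash
cat >> h.py <<'E'
def projw(f,p):
    q=f["world_to_cam"][:3,:3]@np.array(p)+f["world_to_cam"][:3,3];K=f["K"];n=np.hypot(q[0],q[1]);t=np.arctan2(n,q[2])
    return (K[:2,2]+K[0,0]*t*q[:2]/n).round(1)
def door(th,rr,off): # off: + = outer side
    b=np.pi/2+th;d=np.array([np.cos(b),np.sin(b)]);n=np.array([-d[1],d[0]]);return np.array([-.048,-.064])+rr*d+off*n
E
python3 - <<'E'
from h import *
f=grab_frame("wrist")
P=lambda x,y,z:projw(f,[*c2w(O,A,x,y),z])
print("screwsnose",P(-.041,.0495,.055),P(-.041,-.0495,.055),"vee",P(.038,0,0),"tip",P(-.04,.088,.015))
for th in(.05,.13,.2):print(th,[P(*door(th,q,-.007),.053) for q in(.02,.124,.16)],[P(*door(th,q,.007),.053) for q in(.02,.124)])
E
```

```text
screwsnose [344.5 261.3] [491. 254.] vee [404.3 115.7] tip [274.6 233.1]
0.05 [array([482.2, 254.7]), array([324.2, 270. ]), array([259.8, 273.3])] [array([478.1, 274. ]), array([323.9, 291.1])]
0.13 [array([481.2, 257. ]), array([323.7, 285.1]), array([261.4, 292.6])] [array([478.4, 276. ]), array([325.2, 304.9])]
0.2 [array([480.4, 259.1]), array([324.4, 297.6]), array([264.1, 308.3])] [array([478.8, 277.6]), array([327.4, 316.2])]
```

```bash
python3 - <<'E'
from h import *
D=lambda th:cw(*door(th,.142,-.018),.088,77.1+np.degrees(th),1)
plan([cw(-.04,.088,.088,77.1,1)]+[D(t) for t in(.1,.2,.3,.4,.5,.6,.7)])
E
```

```text
at [0.4209 0.2332 0.1415] cave [-0.0396  0.0873] yaw 77.1 F [ 0.5 -0.4 -0.6] w 0.0 t 4.2
[-0.0009, -0.0017, 0.107, 0.0004, -0.0002, -0.0001, 1]
[-0.0094, 0.0162, 0.107, 0.0004, -0.0001, -0.016, 1]
[-0.0381, 0.0169, 0.107, 0.0004, -0.0001, -0.0319, 1]
[-0.0664, 0.0204, 0.1069, 0.0004, -0.0001, -0.0479, 1]
[-0.0943, 0.0268, 0.1069, 0.0004, -0.0001, -0.0638, 1]
[-0.1215, 0.0359, 0.1069, 0.0004, -0.0001, -0.0797, 1]
[-0.1475, 0.0477, 0.1069, 0.0004, -0.0, -0.0956, 1]
[-0.1723, 0.0621, 0.1069, 0.0004, -0.0, -0.1115, 1]
```

Request:
step_arm([
  [0, 0, 0.05, 0, 0, 0, 1],
  [0, 0, 0.107, 0, 0, 0, 1],
  [0, 0, 0.107, 0, 0, 0, 1],
  [-0.01, 0.004, 0.107, 0, 0, -0.016, 1],
  [-0.038, 0.015, 0.107, 0, 0, -0.032, 1],
  [-0.066, 0.02, 0.107, 0, 0, -0.048, 1],
  [-0.094, 0.027, 0.107, 0, 0, -0.064, 1],
  [-0.1215, 0.036, 0.107, 0, 0, -0.08, 1],
  [-0.1475, 0.048, 0.107, 0, 0, -0.096, 1],
  [-0.172, 0.062, 0.107, 0, 0, -0.112, 1],
])

```text
clock: 5.45
tcp_pos: [0.4327, 0.1425, 0.0895]
orientation: [1.626, 2.684, 0.005]
contact_force: [-0.7, 0.3, 0.0]
grip_width: 0.0001
```

```bash
python3 - <<'E'
from h import *
D=lambda th:cw(*door(th,.142,-.018),.088,77.1+np.degrees(th),1)
plan([D(t) for t in(.8,.9,1.,1.1,1.2,1.3,1.4,1.5,1.6)])
E
```

```text
at [0.4327 0.1425 0.0895] cave [-0.1254  0.0555] yaw 117.6 F [-0.7  0.3  0. ] w 0.0001 t 5.45
[-0.0281, -0.0039, 0.003, 0.0007, 0.0002, -0.0149, 1]
[-0.0567, -0.0034, 0.0031, 0.0007, 0.0003, -0.0308, 1]
[-0.0851, -0.0001, 0.0031, 0.0007, 0.0003, -0.0467, 1]
[-0.113, 0.0061, 0.0032, 0.0007, 0.0003, -0.0627, 1]
[-0.1402, 0.015, 0.0033, 0.0007, 0.0004, -0.0786, 1]
[-0.1664, 0.0266, 0.0033, 0.0006, 0.0004, -0.0945, 1]
[-0.1912, 0.0408, 0.0034, 0.0006, 0.0004, -0.1104, 1]
[-0.2146, 0.0574, 0.0035, 0.0006, 0.0005, -0.1263, 1]
[-0.2361, 0.0762, 0.0037, 0.0006, 0.0005, -0.1422, 1]
```

Request:
step_arm([
  [-0.028, -0.002, 0.003, 0, 0, -0.015, 1],
  [-0.057, -0.002, 0.003, 0, 0, -0.031, 1],
  [-0.085, 0, 0.003, 0, 0, -0.047, 1],
  [-0.113, 0.006, 0.003, 0, 0, -0.063, 1],
  [-0.14, 0.015, 0.003, 0, 0, -0.079, 1],
  [-0.166, 0.027, 0.003, 0, 0, -0.095, 1],
  [-0.191, 0.041, 0.003, 0, 0, -0.11, 1],
  [-0.215, 0.057, 0.003, 0, 0, -0.126, 1],
  [-0.236, 0.076, 0.003, 0, 0, -0.142, 1],
  [-0.236, 0.076, 0.003, 0, 0, -0.142, 1],
])

```text
clock: 6.7
tcp_pos: [0.5225, 0.0548, 0.0896]
orientation: [0.314, 3.119, 0.003]
contact_force: [-0.9, 0.3, -0.3]
grip_width: -0.0002
```

```bash
python3 - <<'E'
from h import *
f=grab_frame("top")
for n in("tin","shield_door","door_edge"):
    for d in tip_of(n,f)[:1]:
        w=toz(f,d["point"],0 if n=="tin" else .028);print(n,d["p"],w,w2c(O,A,w))
im=f["img"][110:290,230:470,::-1].copy();cv2.imwrite("pics/t2.png",cv2.resize(im,None,fx=3.3,fy=3.3,interpolation=cv2.INTER_CUBIC))
plan([cw(-.2,0,.16,159.5,1),[.605,-.12,.16,159.5,.5]])
E
```

```text
Traceback (most recent call last):
ValueError: it knows: cave_mouth, check_source, counting_cave, door_edge, door_hinge, pot_dark, pot_pale, pot_yellow, tin, tweezers, vee_stop
```

```bash
python3 - <<'E'
from h import *
f=grab_frame("top")
for n in("tin","door_edge"):
    for d in tip_of(n,f)[:1]:
        w=toz(f,d["point"],0 if n=="tin" else .028);print(n,d["p"],w,w2c(O,A,w))
im=f["img"][110:290,230:470,::-1].copy();cv2.imwrite("pics/t2.png",cv2.resize(im,None,fx=3.3,fy=3.3,interpolation=cv2.INTER_CUBIC))
plan([cw(-.2,0,.16,159.5,1),[.605,-.12,.16,159.5,.5]])
E
```

```text
tin 0.74 [0.5705 0.1917 0.    ] [-0.0466355  -0.06782316]
at [0.5206 0.0557 0.0887] cave [-0.1903 -0.0496] yaw 168.7 F [-0.9 -0.5  0.1] w 0.0 t 6.95
[0.099, -0.0164, -0.143, 0.0003, 0.0007, 0.0255, 1]
[-0.2351, -0.3112, -0.142, 0.0003, 0.0007, 0.0255, 0.5]
```

View pics/t2.png

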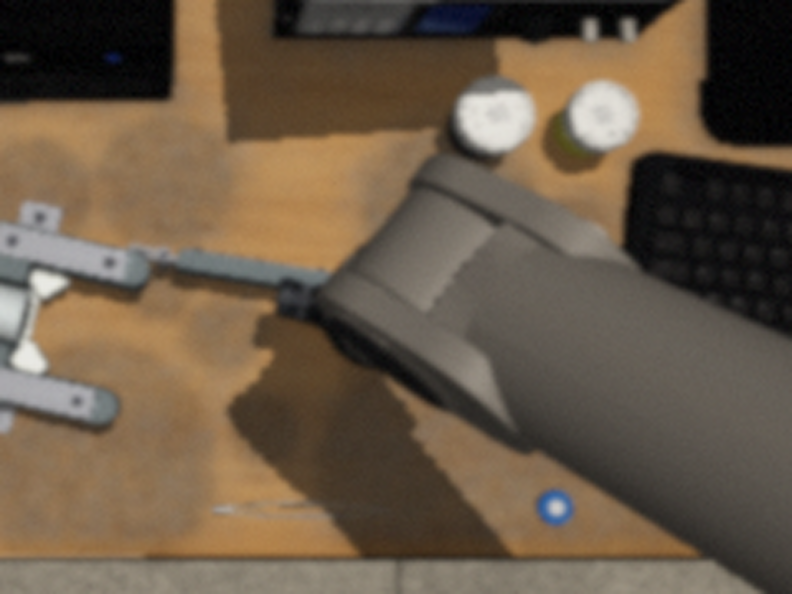

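Request:
step_arm([
  [0.04, 0, 0, 0, 0, 0, 1],
  [0.04, 0, -0.08, 0, 0, 0, 1],
  [0.04, 0, -0.18, 0, 0, 0, 1],
  [0, -0.05, -0.22, 0, 0, 0.0128, 0.4],
  [-0.06, -0.12, -0.22, 0, 0, 0.0255, 0.4],
  [-0.12, -0.19, -0.22, 0, 0, 0.0255, 0.4],
  [-0.18, -0.26, -0.22, 0, 0, 0.0255, 0.4],
  [-0.235, -0.311, -0.2, 0, 0, 0.0255, 0.4],
  [-0.235, -0.311, -0.142, 0, 0, 0.0255, 0.4],
  [-0.235, -0.311, -0.142, 0, 0, 0.0255, 0.4],
])

```text
clock: 8.2
tcp_pos: [0.6033, -0.1197, 0.1581]
orientation: [0.56, 3.091, 0.002]
contact_force: [-0.4, 0.1, -0.4]
grip_width: 0.0253
```

```bash
cat >> h.py <<'E'
def tozw(f,uv,z):
    K,T=f["K"],f["world_to_cam"];v=np.array(uv)-K[:2,2];n=np.hypot(*v);t=n/K[0,0]
    d=T[:3,:3].T@np.array([*(np.sin(t)*v/n),np.cos(t)]);c=-T[:3,:3].T@T[:3,3];return (c+d*(z-c[2])/d[2]).round(4)
E
python3 - <<'E'
from h import *
f=grab_frame("wrist");save(f,"w2.png")
print([(d["p"],toz) for d in []])
for d in tip_of("tin",f)[:2]: print("tip",d["p"],d["point"],tozw(f,d["point"],0))
for d in masks_of("tin",f)[:2]:
    e=d["extent"];c=np.argwhere(d["pixels"]).mean(0)[::-1];print(d["p"],np.round(e,1),c,tozw(f,c,.024))
plan([[.6,-.117,.078,159.5,.4]])
E
```

```text
[]
tip 0.56 [276.8, 160.8] [ 0.5652 -0.1051  0.    ]
tip 0.24 [391.0, 254.5] [ 0.668  -0.0442  0.    ]
0.96 [275.  165.1 100.8  98. ] [274.19867127 165.51628977] [ 0.5638 -0.1064  0.024 ]
at [ 0.6052 -0.1188  0.1612] cave [-0.3416 -0.1709] yaw 159.6 F [-0.1 -0.5 -0.3] w 0.0259 t 8.35
[0.0118, -0.0007, 0.1663, 0.0004, 0.0008, 0.0002, 0.4]
```

View pics/w2.png

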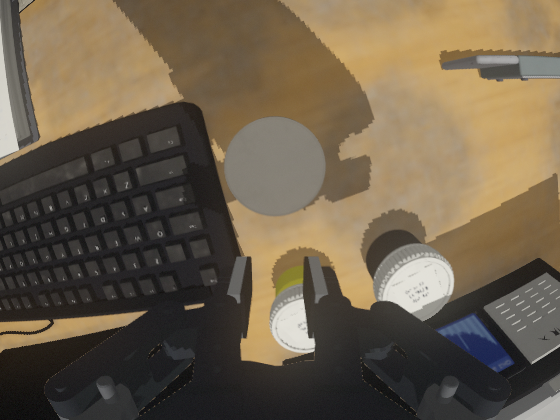

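```bash
python3 - <<'E'
from h import *
f=grab_frame("wrist")
print("kb edge pts",tozw(f,(222,185),.02),tozw(f,(240,255),.02),tozw(f,(205,108),.02))
c=np.array([.611,-.123]);b=np.radians(159.5);e=np.array([np.cos(b),np.sin(b)]);n=np.array([-e[1],e[0]])
for z in(.01,.06):
  for s in(1,-1):print(z,s,[projw(f,[*(c+q*e+s*.027*n),z]) for q in(.011,-.011)])
print("cave of", w2c(O,A,[.5645,-.1055]))
for n in("pot_yellow","pot_dark"):
  for d in tip_of(n,f)[:1]:print(n,d["p"],d["point"],tozw(f,d["point"],0))
E
```

```text
kb edge pts [ 0.5675 -0.1437  0.02  ] [ 0.62   -0.1523  0.02  ] [ 0.5154 -0.1346  0.02  ]
0.01 1 [array([236.1, 211.9]), array([237.3, 239.9])]
0.01 -1 [array([310.8, 211.9]), array([309.8, 239.9])]
0.06 1 [array([226.2, 239.3]), array([228.4, 272.6])]
0.06 -1 [array([319.5, 239.4]), array([317.6, 272.6])]
cave of [-0.33767402 -0.12832452]
pot_yellow 0.75 [298.5, 281.3] [ 0.6675 -0.1224  0.    ]
pot_dark 0.74 [388.2, 252.5] [ 0.6699 -0.0445  0.    ]
```

```bash
python3 - <<'E'
from h import *
plan([[.611,-.123,.078,159.5,.72],[.4837,-.0752,.078,159.5,.72]])
E
```

```text
at [ 0.6054 -0.1194  0.1613] cave [-0.3421 -0.1713] yaw 159.5 F [ 0.6 -0.4  0.6] w 0.0255 t 8.5
[-0.0121, -0.0033, 0.1666, 0.0004, 0.0009, 0.0001, 0.72]
[0.2599, -0.0027, 0.165, 0.0004, 0.0009, 0.0001, 0.72]
```

Request:
step_arm([
  [-0.012, -0.003, 0, 0, 0, 0, 0.72],
  [-0.012, -0.003, 0.06, 0, 0, 0, 0.72],
  [-0.012, -0.003, 0.11, 0, 0, 0, 0.72],
  [-0.012, -0.003, 0.15, 0, 0, 0, 0.72],
  [-0.012, -0.003, 0.166, 0, 0, 0, 0.72],
  [-0.012, -0.003, 0.166, 0, 0, 0, 0.72],
  [0, -0.003, 0.166, 0, 0, 0, 0.72],
  [0.012, -0.003, 0.166, 0, 0, 0, 0.72],
  [0.032, -0.003, 0.166, 0, 0, 0, 0.72],
  [0.052, -0.003, 0.166, 0, 0, 0, 0.72],
])

```text
clock: 9.75
tcp_pos: [0.5805, -0.1114, 0.0785]
orientation: [0.557, 3.085, 0.002]
contact_force: [0.7, 0.2, 1.1]
grip_width: 0.0118
```

```bash
python3 - <<'E'
from h import *
f=grab_frame("wrist");save(f,"w3.png")
for d in masks_of("tin",f)[:1]:
    e=d["extent"];print(d["p"],np.round(e,1),tozw(f,e[:2],.024))
plan([[.4837,-.0752,.078,159.5,.72]])
E
```

```text
0.64 [277.9 192.9 160.3 160.4] [ 0.5392 -0.0952  0.024 ]
at [ 0.5796 -0.1111  0.0782] cave [-0.3398 -0.1443] yaw 159.6 F [ 0.  -0.   0.3] w 0.0122 t 9.85
[0.2049, 0.0004, -0.0007, 0.0003, 0.0008, 0.0002, 0.72]
```

View pics/w3.png

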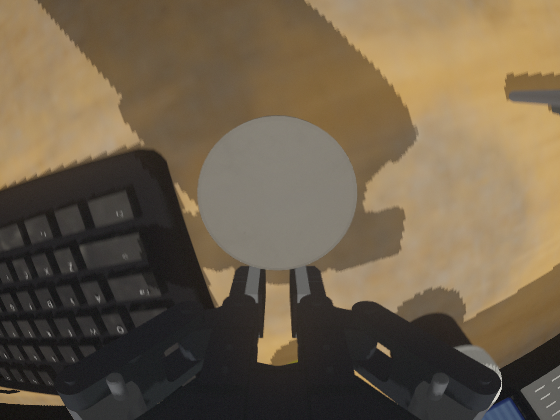

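Request:
step_arm([
  [0.025, 0, 0, 0, 0, 0, 0.72],
  [0.05, 0, 0, 0, 0, 0, 0.72],
  [0.075, 0, 0, 0, 0, 0, 0.72],
  [0.1, 0, 0, 0, 0, 0, 0.72],
  [0.125, 0, 0, 0, 0, 0, 0.72],
  [0.15, 0, 0, 0, 0, 0, 0.72],
  [0.17, 0, 0, 0, 0, 0, 0.72],
  [0.19, 0, 0, 0, 0, 0, 0.72],
  [0.205, 0, 0, 0, 0, 0, 0.72],
  [0.205, 0, 0, 0, 0, 0, 0.72],
])

```text
clock: 11.1
tcp_pos: [0.4828, -0.0752, 0.0776]
orientation: [0.555, 3.088, 0.001]
contact_force: [-0.3, 0.2, -0.8]
grip_width: 0.0119
```

```bash
python3 - <<'E'
from h import *
f=grab_frame("wrist")
for d in masks_of("tin",f)[:1]:
    e=d["extent"];w=tozw(f,e[:2],.024);print(d["p"],np.round(e,1),w,w2c(O,A,w))
b=w2c(O,A,w)
plan([[.51,-.085,.2,120,.4],cw(b[0]-.055,b[1],.2,77.1,.4),cw(b[0]-.055,b[1],.078,77.1,.4)])
E
```

```text
0.76 [278.4 192.7 159.4 158.6] [ 0.4411 -0.0587  0.024 ] [-0.31960426  0.00240911]
at [ 0.4835 -0.0754  0.0776] cave [-0.3264 -0.0427] yaw 159.6 F [-0.3  0.5  1.3] w 0.0117 t 11.2
[-0.0574, 0.0009, -0.2446, 0.0005, 0.0006, 0.11, 0.4]
[0.0757, -0.1069, -0.2454, 0.0008, 0.0004, 0.2291, 0.4]
[0.0768, -0.1073, -0.0014, 0.0008, 0.0004, 0.2291, 0.4]
```

Request:
step_arm([
  [-0.03, 0, 0, 0, 0, 0, 0.72],
  [-0.03, 0, -0.1, 0, 0, 0.02, 0.72],
  [-0.03, 0, -0.18, 0, 0, 0.048, 0.4],
  [0, -0.02, -0.18, 0, 0, 0.077, 0.4],
  [0.02, -0.04, -0.18, 0, 0, 0.106, 0.4],
  [0.04, -0.06, -0.18, 0, 0, 0.135, 0.4],
  [0.06, -0.08, -0.18, 0, 0, 0.164, 0.4],
  [0.076, -0.107, -0.18, 0, 0, 0.193, 0.4],
  [0.076, -0.107, -0.18, 0, 0, 0.222, 0.4],
  [0.076, -0.107, -0.14, 0, 0, 0.229, 0.4],
])

```text
clock: 12.45
tcp_pos: [0.4311, -0.1131, 0.1484]
orientation: [2.455, 1.95, 0.01]
contact_force: [0.0, 0.2, 0.1]
grip_width: 0.0261
```

```bash
python3 - <<'E'
from h import *
f=grab_frame("wrist");save(f,"w4.png")
for n in("tin","check_source"):
  for d in masks_of(n,f)[:1]:
    e=d["extent"];w=tozw(f,e[:2],.024 if n=="tin" else .007);print(n,d["p"],np.round(e,1),w,w2c(O,A,w))
plan([cw(-.375,.002,.078,77.1,.4)])
E
```

```text
check_source 0.68 [206.8 213.9  34.2  33.1] [ 0.387  -0.0947  0.007 ] [-0.3667735   0.04710669]
at [ 0.4293 -0.1123  0.147 ] cave [-0.3745  0.0019] yaw 77.2 F [-0.2  0.1  0.5] w 0.0253 t 12.6
[-0.0012, -0.0006, 0.138, 0.0006, -0.0002, 0.0003, 0.4]
```

View pics/w4.png

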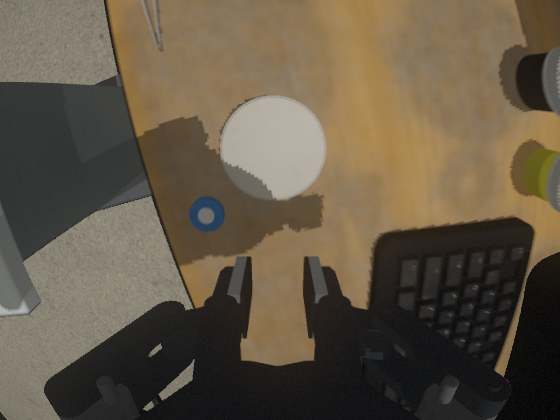

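Request:
step_arm([
  [-0.002, 0.003, 0.05, 0, 0, 0, 0.66],
  [-0.002, 0.003, 0.1, 0, 0, 0, 0.66],
  [-0.002, 0.003, 0.138, 0, 0, 0, 0.66],
  [-0.002, 0.003, 0.138, 0, 0, 0, 0.66],
  [0.01, 0.003, 0.138, 0, 0, 0, 0.66],
  [0.022, 0.003, 0.138, 0, 0, 0, 0.66],
  [0.042, 0.003, 0.138, 0, 0, 0, 0.66],
  [0.067, 0.003, 0.138, 0, 0, 0, 0.66],
  [0.095, 0.003, 0.138, 0, 0, 0, 0.66],
  [0.125, 0.003, 0.138, 0, 0, 0, 0.66],
])

```text
clock: 13.85
tcp_pos: [0.4451, -0.0505, 0.0782]
orientation: [2.453, 1.96, 0.005]
contact_force: [0.0, -0.8, 1.3]
grip_width: 0.0146
```

```bash
python3 - <<'E'
from h import *
f=grab_frame("wrist")
for n in("tin",):
  for d in masks_of(n,f)[:1]:
    e=d["extent"];w=tozw(f,e[:2],.024 if n=="tin" else .007);print(n,d["p"],np.round(e,1),w,w2c(O,A,w))
plan([cw(-.143,0,.078,77.1,.66)])
E
```

```text
tin 0.68 [279.6 194.4 159.1 157.9] [ 0.4568 -0.0069  0.024 ] [-0.26560661 -0.00133028]
at [ 0.4456 -0.0492  0.0783] cave [-3.093e-01  2.000e-04] yaw 77.4 F [-0.5 -0.  -1. ] w 0.0143 t 13.95
[0.3327, 0.0022, 0.0015, 0.0007, -0.0005, 0.0009, 0.66]
```

Request:
step_arm([
  [0.03, 0, 0.0, 0, 0, 0, 0.66],
  [0.065, 0, 0.0, 0, 0, 0.001, 0.66],
  [0.1, 0.001, 0.0, 0, 0, 0.001, 0.66],
  [0.135, 0.001, 0.0, 0, 0, 0.001, 0.66],
  [0.17, 0.001, 0.0, 0, 0, 0.001, 0.66],
  [0.205, 0.002, 0.0, 0, 0, 0.001, 0.66],
  [0.24, 0.002, 0.0, 0, 0, 0.001, 0.66],
  [0.275, 0.002, 0.0, 0, 0, 0.001, 0.66],
  [0.31, 0.002, 0.0, 0, 0, 0.001, 0.66],
  [0.333, 0.002, 0.0, 0, 0, 0.001, 0.66],
])

```text
clock: 15.2
tcp_pos: [0.4831, 0.1145, 0.0788]
orientation: [2.456, 1.957, 0.008]
contact_force: [-0.1, 0.1, -0.3]
grip_width: 0.0144
```

```bash
python3 - <<'E'
from h import *
f=grab_frame("wrist");save(f,"w5.png")
for n in("tin",):
  for d in masks_of(n,f)[:1]:
    e=d["extent"];w=tozw(f,e[:2],.024 if n=="tin" else .007);print(n,d["p"],np.round(e,1),w,w2c(O,A,w))
P=lambda x,y,z:projw(f,[*c2w(O,A,x,y),z])
print("nose",P(-.041,.0495,.055),P(-.041,-.0495,.055),"vee",P(.038,0,0),"origin top",P(0,0,.024),"inner walls",P(-.02,.037,.055),P(-.02,-.037,.055),P(.02,.037,.055),P(.02,-.037,.055))
plan([cw(-.143,0,.078,77.1,.66)])
E
```

```text
tin 0.94 [279.3 193.7 158.8 158.2] [0.4949 0.1582 0.024 ] [-0.09616771 -0.00161009]
nose [115.4  49.8] [435.   49.3] vee [275.3 -82.7] origin top [275.2 -40.7] inner walls [154.1 -18. ] [396.3 -18.3] [ 164.5 -112.9] [ 386.1 -113. ]
at [0.4832 0.1148 0.0789] cave [-1.41e-01  1.00e-04] yaw 77.2 F [ 0.3 -0.2 -0.1] w 0.0145 t 15.3
[-0.0039, 0.0002, 0.0018, 0.0008, -0.0007, 0.0002, 0.66]
```

View pics/w5.png

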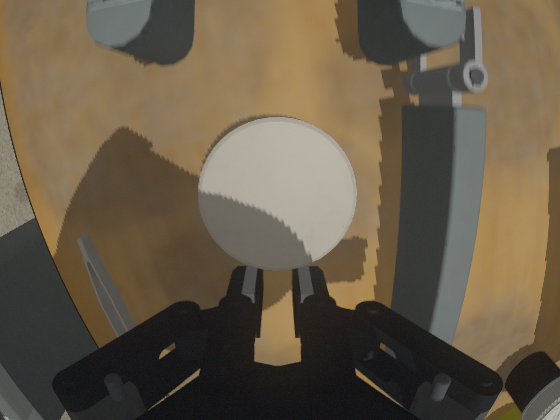

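```bash
python3 - <<'E'
from h import *
f=grab_frame("wrist");print("cam",-f["world_to_cam"][:3,:3].T@f["world_to_cam"][:3,3])
for uv in((198,306),(60,370),(150,395),(85,405)):
  print(uv,[(z,w2c(O,A,tozw(f,uv,z)).round(3)-w2c(O,A,readout.get_obs()["tcp_pos"]).round(3)) for z in(.03,.05,.06,.07,.08,.09,.1)])
E
```

```text
cam [0.50081322 0.19121978 0.15016078]
(198, 306) [(0.03, array([-0.004,  0.035])), (0.05, array([0.01 , 0.029])), (0.06, array([0.017, 0.026])), (0.07, array([0.024, 0.023])), (0.08, array([0.031, 0.02 ])), (0.09, array([0.038, 0.018])), (0.1, array([0.044, 0.015]))]
(60, 370) [(0.03, array([-0.066,  0.138])), (0.05, array([-0.041,  0.115])), (0.06, array([-0.029,  0.103])), (0.07, array([-0.017,  0.092])), (0.08, array([-0.005,  0.08 ])), (0.09, array([0.007, 0.069])), (0.1, array([0.019, 0.058]))]
(150, 395) [(0.03, array([-0.073,  0.074])), (0.05, array([-0.048,  0.062])), (0.06, array([-0.035,  0.056])), (0.07, array([-0.022,  0.049])), (0.08, array([-0.01 ,  0.043])), (0.09, array([0.003, 0.037])), (0.1, array([0.016, 0.031]))]
(85, 405) [(0.03, array([-0.099,  0.131])), (0.05, array([-0.069,  0.109])), (0.06, array([-0.054,  0.098])), (0.07, array([-0.039,  0.087])), (0.08, array([-0.025,  0.076])), (0.09, array([-0.01 ,  0.066])), (0.1, array([0.005, 0.055]))]
```

Request:
step_arm([
  [0.01, 0, -0.014, 0, 0, 0, 0.66],
  [0.03, 0, -0.014, 0, 0, 0, 0.66],
  [0.05, 0, -0.014, 0, 0, 0, 0.66],
  [0.07, 0, -0.014, 0, 0, 0, 0.66],
  [0.09, 0, -0.014, 0, 0, 0, 0.66],
  [0.11, 0, -0.014, 0, 0, 0, 0.66],
  [0.13, 0, -0.014, 0, 0, 0, 0.66],
  [0.15, 0, -0.014, 0, 0, 0, 0.66],
  [0.165, 0, -0.014, 0, 0, 0, 0.66],
  [0.172, 0, -0.014, 0, 0, 0, 0.66],
])

```text
clock: 16.6
tcp_pos: [0.5021, 0.1981, 0.086]
orientation: [2.455, 1.958, 0.008]
contact_force: [-0.3, -0.4, -0.5]
grip_width: 0.0144
```

```bash
python3 - <<'E'
from h import *
f=grab_frame("wrist");save(f,"w6.png")
for n in("tin",):
  for d in masks_of(n,f)[:1]:
    e=d["extent"];w=tozw(f,e[:2],.024 if n=="tin" else .007);print(n,d["p"],np.round(e,1),w,w2c(O,A,w))
P=lambda x,y,z:projw(f,[*c2w(O,A,x,y),z])
print("vee",P(.038,0,0),"origin top",P(0,0,.024),"inner walls",P(-.02,.037,.055),P(-.02,-.037,.055),P(.02,.037,.055),P(.02,-.037,.055))
plan([cw(-.045,0,.086,77.1,1)])
E
```

```text
tin 0.81 [278.4 188.8 152.4 150.1] [0.5137 0.2421 0.024 ] [-0.01018814 -0.00120491]
vee [275.6  78.6] origin top [275.6 165.1] inner walls [170.8 238. ] [380.6 237.7] [161.3 122.7] [389.9 122.5]
at [0.5021 0.1979 0.0861] cave [-0.0559  0.0002] yaw 77.1 F [ 0.4 -0.1  0.2] w 0.0145 t 16.7
[0.0217, 0.0004, 0.0002, 0.0007, -0.0006, 0.0001, 1]
```

View pics/w6.png

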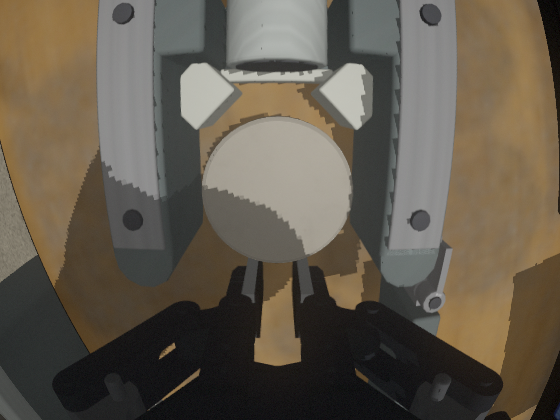

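Request:
step_arm([
  [-0.01, 0, 0, 0, 0, 0, 1],
  [-0.01, 0, 0, 0, 0, 0, 1],
  [-0.01, 0, 0, 0, 0, 0, 1],
  [-0.004, 0, 0, 0, 0, 0, 1],
  [0.002, 0, 0, 0, 0, 0, 1],
  [0.006, 0, 0, 0, 0, 0, 1],
  [0.01, 0, 0, 0, 0, 0, 1],
  [0.014, 0, 0, 0, 0, 0, 1],
  [0.017, 0, 0, 0, 0, 0, 1],
  [0.018, 0, 0, 0, 0, 0, 1],
])

```text
clock: 17.95
tcp_pos: [0.5041, 0.2068, 0.0861]
orientation: [2.455, 1.958, 0.009]
contact_force: [0.2, -0.8, -0.1]
grip_width: -0.0
```

```bash
python3 - <<'E'
from h import *
f=grab_frame("wrist");save(f,"w7.png")
for d in masks_of("tin",f)[:1]:
    e=d["extent"];w=tozw(f,e[:2],.024);print(d["p"],np.round(e,1),w,w2c(O,A,w))
plan([cw(-.045,0,.086,77.1,1)])
E
```

```text
0.82 [279.9 187.3 151.  148.6] [0.5164 0.2514 0.024 ] [-0.00052008 -0.00176054]
at [0.5041 0.2068 0.0861] cave [-0.0467  0.0002] yaw 77.1 F [-0.1  0.5  0.1] w 0.0001 t 18.05
[0.0034, 0.0005, 0.0002, 0.0007, -0.0006, 0.0001, 1]
```

Request:
step_arm([
  [0.001, 0, 0, 0, 0, 0, 1],
  [0.001, 0, 0, 0, 0, 0, 1],
  [0.002, 0, 0, 0, 0, 0, 1],
  [0.002, 0, 0, 0, 0, 0, 1],
  [0.003, 0, 0, 0, 0, 0, 1],
  [0.003, 0, 0, 0, 0, 0, 1],
  [0.004, 0, 0, 0, 0, 0, 1],
  [0.004, 0, 0, 0, 0, 0, 1],
  [0.004, 0, 0, 0, 0, 0, 1],
  [0.004, 0, 0, 0, 0, 0, 1],
])

```text
clock: 19.3
tcp_pos: [0.5046, 0.2088, 0.0861]
orientation: [2.455, 1.958, 0.009]
contact_force: [0.8, -0.8, 0.5]
grip_width: 0.0002
```

```bash
python3 - <<'E'
from h import *
f=grab_frame("wrist");save(f,"w7.png")
for d in masks_of("tin",f)[:1]:
    e=d["extent"];w=tozw(f,e[:2],.024);print(d["p"],np.round(e,1),w,w2c(O,A,w))
print(readout.get_obs()["contact_force"])
plan([cw(-.045,0,.086,77.1,1)])
E
```

```text
0.64 [278.3 187.7 147.8 148.4] [0.5162 0.2534 0.024 ] [ 0.00138479 -0.00111909]
[ 0.00010275 -0.05677601 -0.00470663]
at [0.5046 0.2088 0.0861] cave [-0.0447  0.0003] yaw 77.1 F [ 0.  -0.1 -0. ] w 0.0 t 19.4
[-0.0007, 0.0005, 0.0002, 0.0007, -0.0006, 0.0001, 1]
```

View pics/w7.png

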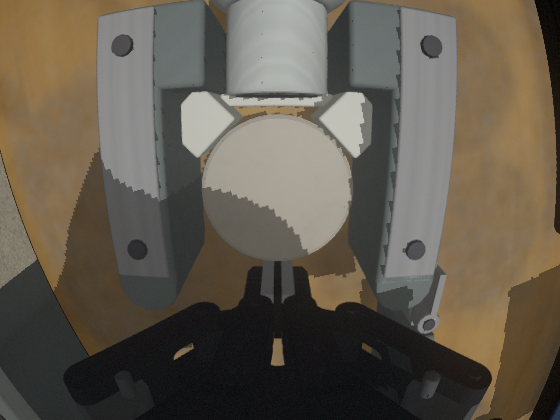

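Request:
step_arm([
  [0.001, 0, 0, 0, 0, 0, 1],
  [0.001, 0, 0, 0, 0, 0, 1],
  [0.002, 0, 0, 0, 0, 0, 1],
  [0.002, 0, 0, 0, 0, 0, 1],
  [0.003, 0, 0, 0, 0, 0, 1],
  [0.003, 0, 0, 0, 0, 0, 1],
  [0.003, 0, 0, 0, 0, 0, 1],
  [0.003, 0, 0, 0, 0, 0, 1],
  [0.003, 0, 0, 0, 0, 0, 1],
  [0.003, 0, 0, 0, 0, 0, 1],
])

```text
clock: 20.65
tcp_pos: [0.5047, 0.2095, 0.086]
orientation: [2.456, 1.957, 0.007]
contact_force: [-1.5, -4.9, 2.9]
grip_width: 0.0003
```

```bash
python3 - <<'E'
from h import *
f=grab_frame("wrist");save(f,"w8.png")
for d in masks_of("tin",f)[:1]:
    e=d["extent"];w=tozw(f,e[:2],.024);print(d["p"],np.round(e,1),w,w2c(O,A,w))
plan([cw(-.045,0,.086,77.1,1)])
E
```

```text
0.94 [278.8 188.3 151.4 148.3] [0.5164 0.2537 0.024 ] [ 0.00172187 -0.00124707]
at [0.5046 0.2095 0.086 ] cave [-0.044   0.0004] yaw 77.1 F [-1.7 -5.   3. ] w -0.0002 t 20.75
[-0.0021, 0.0007, -0.0001, 0.0006, -0.0004, 0.0, 1]
```

Request:
step_arm([
  [-0.02, 0, 0, 0, 0, 0, 1],
  [-0.08, 0, 0, 0, 0, 0, 1],
  [-0.08, 0, -0.08, 0, 0, -0.02, 1],
  [-0.08, 0, -0.18, 0, 0, -0.048, 1],
  [-0.12, 0.03, -0.22, 0, 0, -0.077, 1],
  [-0.16, 0.08, -0.22, 0, 0, -0.106, 1],
  [-0.2, 0.13, -0.22, 0, 0, -0.135, 1],
  [-0.25, 0.18, -0.22, 0, 0, -0.164, 1],
  [-0.288, 0.23, -0.22, 0, 0, -0.193, 1],
  [-0.288, 0.23, -0.22, 0, 0, -0.222, 1],
])

```text
clock: 22.0
tcp_pos: [0.586, 0.0404, 0.1959]
orientation: [0.623, 3.073, 0.005]
contact_force: [-0.6, -0.3, 0.2]
grip_width: 0.0002
```

```bash
python3 - <<'E'
from h import *
f=grab_frame("wrist")
g=grab_frame("scene")
a=cv2.resize(f["img"][100:420,100:560],(400,278));b=cv2.resize(g["img"][190:290,180:330],(417,278),interpolation=cv2.INTER_CUBIC)
cv2.imwrite("pics/x9.png",np.hstack([a,b])[:,:,::-1])
for d in masks_of("tin",f)[:1]:
    e=d["extent"];w=tozw(f,e[:2],.024);print(d["p"],np.round(e,1),w,w2c(O,A,w))
D=lambda th,o=.018:cw(*door(th,.14,o),.088,77.1+np.degrees(th),1)
plan([D(1.57,.045)]+[D(t) for t in(1.57,1.4,1.2,1.,.8,.6)])
E
```

```text
0.56 [470.2  40.9  72.   77.8] [0.5146 0.2448 0.024 ] [-0.00735536 -0.00147942]
at [0.5842 0.0434 0.196 ] cave [-0.1881 -0.1143] yaw 156.8 F [-0.2  0.2 -0.1] w -0.0001 t 22.15
[0.0114, -0.0028, 0.216, 0.0007, 0.0006, -0.0284, 1]
[0.0645, -0.0124, 0.2158, 0.0007, 0.0006, -0.0284, 1]
[0.1113, -0.0229, 0.2156, 0.0007, 0.0005, -0.0013, 1]
[0.1676, -0.0249, 0.2154, 0.0008, 0.0005, 0.0305, 1]
[0.2232, -0.0157, 0.2153, 0.0008, 0.0004, 0.0624, 1]
[0.2759, 0.0043, 0.2152, 0.0009, 0.0003, 0.0942, 1]
[0.3236, 0.0345, 0.2152, 0.0009, 0.0002, 0.126, 1]
```

View pics/x9.png

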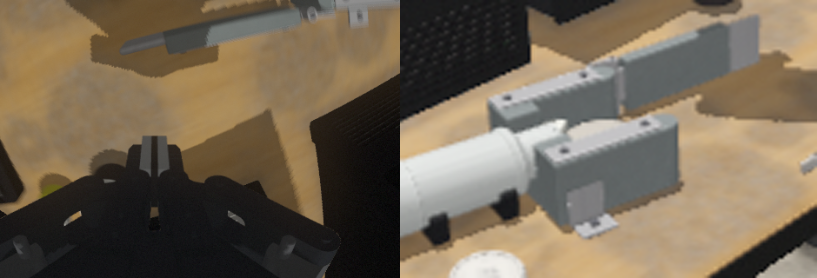

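```bash
cat >>h.py <<'E'
D=lambda th,o=.010:cw(*door(th,.144,o),.088,77.1+np.degrees(th),1)
E
python3 - <<'E'
from h import *
plan([D(1.57,.045)]+[D(t) for t in(1.55,1.45,1.35,1.25,1.15)])
f=grab_frame("top")
for d in masks_of("tin",f)[:2]:
    e=d["extent"];w=toz(f,e[:2],.024);print(d["p"],np.round(e,1),w,w2c(O,A,w))
E
```

```text
at [0.5842 0.0434 0.196 ] cave [-0.1881 -0.1143] yaw 156.8 F [-0.2  0.2 -0.1] w -0.0001 t 22.15
[0.01, -0.0107, 0.216, 0.0007, 0.0006, -0.0284, 1]
[0.0845, -0.0245, 0.2157, 0.0007, 0.0006, -0.0252, 1]
[0.1129, -0.0296, 0.2156, 0.0007, 0.0005, -0.0093, 1]
[0.1416, -0.0318, 0.2155, 0.0007, 0.0005, 0.0067, 1]
[0.1705, -0.0311, 0.2154, 0.0008, 0.0005, 0.0226, 1]
[0.1991, -0.0276, 0.2153, 0.0008, 0.0004, 0.0385, 1]
0.56 [255.4 210.8  27.8  22.5] [0.5105 0.2483 0.024 ] [-0.00485902  0.00329847]
```

Request:
step_arm([
  [0.005, -0.011, 0.05, 0, 0, -0.028, 1],
  [0.005, -0.011, 0.12, 0, 0, -0.028, 1],
  [0.005, -0.011, 0.18, 0, 0, -0.028, 1],
  [0.005, -0.011, 0.216, 0, 0, -0.028, 1],
  [0.03, -0.016, 0.216, 0, 0, -0.028, 1],
  [0.06, -0.021, 0.216, 0, 0, -0.027, 1],
  [0.085, -0.025, 0.216, 0, 0, -0.025, 1],
  [0.113, -0.03, 0.216, 0, 0, -0.009, 1],
  [0.142, -0.032, 0.216, 0, 0, 0.007, 1],
  [0.17, -0.031, 0.215, 0, 0, 0.023, 1],
])

```text
clock: 23.5
tcp_pos: [0.4997, 0.0634, 0.0892]
orientation: [0.855, 3.017, 0.005]
contact_force: [1.0, 0.4, -0.8]
grip_width: 0.0001
```

```bash
python3 - <<'E'
from h import *
plan([D(t) for t in(1.15,1.05,.95,.85,.75,.65,.55,.45,.35,.25)])
E
```

```text
at [0.4997 0.0634 0.0892] cave [-0.1875 -0.0274] yaw 148.4 F [ 1.   0.4 -0.8] w 0.0001 t 23.5
[0.0275, -0.0008, 0.0023, 0.0008, 0.0007, 0.0149, 1]
[0.0563, 0.0013, 0.0022, 0.0009, 0.0006, 0.0309, 1]
[0.0847, 0.0063, 0.0021, 0.0009, 0.0006, 0.0468, 1]
[0.1125, 0.0142, 0.002, 0.0009, 0.0006, 0.0627, 1]
[0.1393, 0.0247, 0.0019, 0.0009, 0.0005, 0.0786, 1]
[0.165, 0.0379, 0.0019, 0.001, 0.0005, 0.0945, 1]
[0.1892, 0.0536, 0.0019, 0.001, 0.0004, 0.1104, 1]
[0.2117, 0.0716, 0.0018, 0.001, 0.0004, 0.1264, 1]
[0.2324, 0.0918, 0.0018, 0.0011, 0.0003, 0.1423, 1]
[0.2509, 0.1139, 0.0019, 0.0011, 0.0003, 0.1582, 1]
```

Request:
step_arm([
  [0.0275, -0.001, 0.002, 0, 0, 0.015, 1],
  [0.056, 0.001, 0.002, 0, 0, 0.031, 1],
  [0.085, 0.006, 0.002, 0, 0, 0.047, 1],
  [0.1125, 0.014, 0.002, 0, 0, 0.063, 1],
  [0.139, 0.025, 0.002, 0, 0, 0.079, 1],
  [0.165, 0.038, 0.002, 0, 0, 0.095, 1],
  [0.189, 0.054, 0.002, 0, 0, 0.11, 1],
  [0.212, 0.072, 0.002, 0, 0, 0.126, 1],
  [0.232, 0.092, 0.002, 0, 0, 0.142, 1],
  [0.251, 0.114, 0.002, 0, 0, 0.158, 1],
])

```text
clock: 24.75
tcp_pos: [0.4222, 0.1779, 0.0888]
orientation: [2.194, 2.242, 0.01]
contact_force: [1.9, -0.4, -0.9]
grip_width: 0.0001
```

```bash
python3 - <<'E'
from h import *
plan([D(t) for t in(.2,.15,.1,.05,.0,-.02)])
f=grab_frame("wrist")
for d in masks_of("tin",f)[:1]:
    e=d["extent"];w=tozw(f,e[:2],.024);print(d["p"],np.round(e,1),w,w2c(O,A,w))
E
```

```text
at [0.4222 0.1779 0.0888] cave [-0.0932  0.0736] yaw 91.3 F [ 1.9 -0.4 -0.9] w 0.0001 t 24.75
[0.0139, 0.0004, 0.0015, 0.0012, -0.0003, 0.0075, 1]
[0.0283, 0.0004, 0.0016, 0.0012, -0.0003, 0.0154, 1]
[0.0427, 0.0012, 0.0016, 0.0012, -0.0003, 0.0234, 1]
[0.0571, 0.0026, 0.0016, 0.0012, -0.0004, 0.0314, 1]
[0.0713, 0.0048, 0.0017, 0.0012, -0.0004, 0.0393, 1]
[0.077, 0.0059, 0.0017, 0.0012, -0.0004, 0.0425, 1]
0.91 [472.4 137.7  97.1 135.7] [0.5144 0.2506 0.024 ] [-1.74639408e-03  1.03792805e-05]
```

Request:
step_arm([
  [0.014, 0, 0.002, 0, 0, 0.007, 1],
  [0.028, 0, 0.002, 0, 0, 0.015, 1],
  [0.043, 0.001, 0.002, 0, 0, 0.023, 1],
  [0.052, 0.002, 0.002, 0, 0, 0.029, 1],
  [0.057, 0.003, 0.002, 0, 0, 0.031, 1],
  [0.061, 0.004, 0.002, 0, 0, 0.034, 1],
  [0.065, 0.004, 0.002, 0, 0, 0.036, 1],
  [0.069, 0.005, 0.002, 0, 0, 0.039, 1],
  [0.071, 0.005, 0.002, 0, 0, 0.039, 1],
  [0.071, 0.005, 0.002, 0, 0, 0.039, 1],
])

```text
clock: 26.1
tcp_pos: [0.4236, 0.2133, 0.0879]
orientation: [2.448, 1.962, 0.009]
contact_force: [-0.1, -5.5, 4.5]
grip_width: 0.0001
```

```bash
python3 - <<'E'
from h import *
plan([D(0),D(-.02),D(-.03)])
E
```

```text
at [0.4236 0.2133 0.0879] cave [-0.0583  0.0802] yaw 77.4 F [-0.1 -5.5  4.5] w 0.0001 t 26.1
[0.0007, 0.0004, -0.0002, 0.0011, -0.0003, 0.0009, 1]
[0.0065, 0.0001, -0.0002, 0.0011, -0.0003, 0.0041, 1]
[0.0093, -0.0, -0.0002, 0.0011, -0.0003, 0.0057, 1]
```

Request:
step_arm([
  [0.001, 0, 0, 0, 0, 0, 1],
  [0.002, 0, 0, 0, 0, 0, 1],
  [0.003, 0, 0, 0, 0, 0, 1],
  [0.003, 0, 0, 0, 0, 0, 1],
  [0.003, 0, 0, 0, 0, 0, 1],
  [-0.02, 0, 0, 0, 0, 0, 1],
  [-0.06, 0, 0, 0, 0, 0, 1],
  [-0.06, 0, -0.08, 0, 0, 0, 1],
  [-0.06, 0.04, -0.16, 0, 0, 0, 1],
  [-0.06, 0.1, -0.2, 0, 0, 0, 1],
])

```text
clock: 27.35
tcp_pos: [0.4655, 0.1726, 0.1902]
orientation: [2.446, 1.963, 0.012]
contact_force: [-0.7, 0.6, -1.2]
grip_width: -0.0002
```

```bash
python3 - <<'E'
from h import *
f=grab_frame("wrist");g=grab_frame("top")
for d in masks_of("tin",f)[:1]:
    e=d["extent"];w=tozw(f,e[:2],.024);print(d["p"],np.round(e,1),w,w2c(O,A,w))
m=[d for d in masks_of("shield_door",f)[:1]]
for d in m: print("door",d["p"],np.round(d["extent"],1))
P=lambda x,y,z:projw(f,[*c2w(O,A,x,y),z])
print("door0",[P(*door(0,q,s*.007),.053) for q in(.01,.124) for s in(-1,1)],P(*door(0,.16,-.004),.053))
for n,z in(("door_edge",.028),("door_hinge",.028),("vee_stop",0)):
  for d in tip_of(n,f)[:1]:
    w=tozw(f,d["point"],z);print(n,d["p"],w,w2c(O,A,w))
save(f,"w10.png")
for n in("pot_dark","pot_yellow","pot_pale","check_source","tweezers"):
  for d in tip_of(n,g)[:1]:print(n,round(d["p"],2),np.round(d["point"],1),toz(g,d["point"],0))
plan([])
E
```

```text
0.67 [319.1  96.8  86.5  89.2] [0.5163 0.2519 0.024 ] [-5.50293037e-05 -1.55144184e-03]
door 0.76 [292.8 165.2 226.7  31.7]
door0 [array([398.8, 160.5]), array([397.1, 180.6]), array([228.8, 157.7]), array([229.4, 178.7])] [176.  163.2]
door_edge 0.6 [0.4115 0.2311 0.028 ] [-0.04372667  0.09595993]
door_hinge 0.6 [0.5641 0.1946 0.028 ] [-0.04523749 -0.06093726]
vee_stop 0.67 [0.5255 0.2903 0.    ] [ 0.0394297  -0.00194644]
pot_dark 0.83 [373.4 150.2] [ 0.662  -0.0424  0.    ]
pot_yellow 0.75 [403.6 149.7] [ 0.6633 -0.1175  0.    ]
pot_pale 0.97 [171.3 254.2] [0.4061 0.4539 0.    ]
check_source 0.41 [394.7 263.6] [ 0.383  -0.0892  0.    ]
at [0.4647 0.1733 0.1878] cave [-0.0882  0.0312] yaw 77.5 F [-0.1  0.1 -0.1] w -0.0 t 27.95
```

Request:
step_arm([
  [0, 0.03, 0, 0, 0, 0, 1],
  [0, 0.064, 0, 0, 0, 0, 1],
  [0, 0.064, 0, 0, 0, 0, 1],
  [0, 0.064, 0, 0, 0, 0, 1],
  [0, 0.064, 0, 0, 0, 0, 1],
  [0, 0.064, 0, 0, 0, 0, 1],
  [0, 0.064, 0, 0, 0, 0, 1],
  [0, 0.064, 0, 0, 0, 0, 1],
  [0, 0.064, 0, 0, 0, 0, 1],
  [0, 0.064, 0, 0, 0, 0, 1],
])

```text
clock: 29.2
tcp_pos: [0.4959, 0.1664, 0.1881]
orientation: [2.447, 1.963, 0.008]
contact_force: [-0.4, -0.7, 0.7]
grip_width: -0.0
```

```bash
python3 - <<'E'
from h import *
f=grab_frame("wrist");save(f,"w11.png")
im=f["img"].astype(np.float32)
for d in masks_of("tin",f)[:1]:
    e=d["extent"];w=tozw(f,e[:2],.024);c=w2c(O,A,w);print(d["p"],np.round(e,1),w,c)
for d in tip_of("vee_stop",f)[:1]:
    w=tozw(f,d["point"],0);print("vee",w2c(O,A,w))
for ang in(-45,45):
    print(ang)
    for rr in np.arange(.026,.046,.001):
        p=c+rr*np.array([np.cos(np.radians(ang)),np.sin(np.radians(ang))])
        u=projw(f,[*c2w(O,A,*p),.024]).astype(np.float32)
        v=cv2.remap(im,u[:1].reshape(1,1),u[1:].reshape(1,1),1)[0,0];print(int(rr*1000+.5),v.astype(int),end=" ")
    print()
E
```

```text
0.81 [278.   96.2  92.4  87.8] [0.5173 0.2519 0.024 ] [ 0.00016822 -0.0025262 ]
vee [0.03854865 0.00010873]
-45
26 [175 169 158] 27 [175 170 158] 28 [175 170 158] 29 [172 167 155] 30 [158 153 142] 31 [114 110 102] 32 [97 97 91] 33 [152 152 144] 34 [193 193 184] 35 [193 194 185] 36 [193 193 185] 37 [193 193 184] 38 [193 193 184] 39 [193 193 184] 40 [193 193 184] 41 [193 193 184] 42 [193 193 183] 43 [192 192 184] 44 [185 186 177] 45 [192 192 183] 
45
26 [171 165 153] 27 [171 165 154] 28 [170 165 154] 29 [172 166 154] 30 [171 166 153] 31 [171 166 154] 32 [165 160 150] 33 [152 145 136] 34 [116 115 107] 35 [105 105  99] 36 [145 145 137] 37 [187 187 178] 38 [191 191 182] 39 [191 192 182] 40 [191 192 182] 41 [192 192 183] 42 [191 192 183] 43 [191 191 182] 44 [191 191 182] 45 [190 190 181]
```

```bash
python3 - <<'E'
from h import *
f=grab_frame("wrist");o=readout.get_obs()
def M(p,rv):
    T=np.eye(4);T[:3,:3]=Q.from_rotvec(rv).as_matrix();T[:3,3]=p;return T
X=f["world_to_cam"]@M(o["tcp_pos"],o["orientation"])
def prof(g,im,cs):
  for ang in(-45,45):
    s=[]
    for rr in np.arange(.026,.042,.0005):
        p=cs+rr*np.array([np.cos(np.radians(ang)),np.sin(np.radians(ang))])
        u=projw(g,[*c2w(O,A,*p),.024]).astype(np.float32)
        s.append(int(cv2.remap(im,u[:1].reshape(1,1),u[1:].reshape(1,1),1)[0,0,1]))
    print(ang,s)
c=np.array([0,-.0015])
print("now");prof(f,f["img"].astype(np.float32),c)
for n,p,rv in(("w8 pushed",[.50465,.2095,.086],[2.456,1.957,.007]),("w7 0.7mm before",[.5046,.2088,.0861],[2.455,1.958,.009])):
    g=dict(f);g["world_to_cam"]=X@np.linalg.inv(M(p,rv));print(n)
    prof(g,cv2.imread("pics/"+("w8" if "w8" in n else "w7")+".png")[:,:,::-1].astype(np.float32),c)
E
```

```text
now
-45 [169, 170, 169, 169, 170, 170, 169, 169, 165, 157, 147, 118, 96, 95, 97, 124, 166, 187, 194, 193, 193, 193, 193, 193, 193, 193, 193, 193, 193, 193, 193, 193, 193]
45 [166, 166, 166, 165, 165, 165, 166, 166, 165, 165, 163, 158, 149, 145, 129, 111, 102, 97, 114, 153, 179, 188, 191, 191, 191, 191, 191, 191, 191, 192, 191, 192, 191]
w8 pushed
-45 [167, 167, 167, 167, 168, 168, 168, 167, 166, 154, 143, 123, 109, 118, 169, 189, 191, 191, 192, 192, 192, 192, 191, 192, 192, 192, 191, 191, 191, 192, 192, 192, 192]
45 [161, 160, 161, 161, 161, 161, 161, 161, 161, 161, 161, 154, 147, 146, 134, 104, 111, 150, 178, 187, 189, 189, 189, 189, 189, 189, 189, 189, 188, 188, 188, 188, 188]
w7 0.7mm before
-45 [167, 167, 168, 168, 168, 168, 169, 167, 161, 149, 143, 126, 97, 114, 166, 187, 192, 192, 193, 192, 192, 192, 192, 191, 192, 192, 192, 192, 192, 192, 191, 191, 191]
45 [161, 161, 161, 160, 160, 161, 161, 161, 161, 161, 160, 148, 146, 144, 113, 102, 113, 149, 179, 188, 189, 189, 189, 189, 189, 189, 189, 188, 188, 189, 188, 189, 189]
```

```bash
python3 -c "
from h import *
plan([]);print(r.hand_in())"
```

```text
at [0.4959 0.1664 0.1881] cave [-0.088  -0.0008] yaw 77.5 F [ 0.4 -0.7  0.3] w 0.0 t 29.4
the job is handed in; nothing more can be done
None
```

I loaded the cave by pushing only and handed the job in at about 29 s. The door was pushed open, the tin pushed flat along the desk and into the vee stop, and the door pushed shut behind it. The gripper was clear of everything at hand-in.

**Tin:** At the stop the push met about 5 N straight back along the cave axis. That balance, with the seam evenly dark on both sides, means it touches both vee faces. Camera estimates after closing put it within 0 to 2.5 mm of the seated position. The seam looked about 0.8 mm wider than during the push. I put that down to the changed camera angle, but could not look again because the 12-picture limit was used up.

**Door:** It met about 5.5 N at the shut position, and the last wrist camera estimate put it within about 0.01 rad of fully shut.

**Other things on the desk:** In the last top view the pots were within about 8 mm of their first estimates and the check source within about 10 mm. That is roughly the network's scatter, so I take them as unmoved. The network did not report the tweezers in that view, so they are unchecked. The planned path stayed clear of them, and they were last seen untouched in the wrist picture taken before the tin went in.

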